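# Refit the net panel of a mosquito cage

## Robot

A 6-joint arm with a two-finger parallel gripper is mounted at the origin on the work surface. World frame = base frame: x ahead of the robot, y to its left, z up, the work surface at z = 0. Lengths are in m, angles in rad, forces in N, time in s.
With the tool pointing down it reaches from about 0.35 to 0.975 m from the base axis. Payload 4.9 kg.
Tool frame: the origin (TCP) lies midway between the tips of the shut fingers; the grasp point (between the pads) lies 19 mm behind it; z points along the fingers, y is the direction in which the jaws open and shut (so a half turn about z gives the same grasp; the last joint's range is limited). The gripper opens to 85 mm and grips with 20 to 120 N. Pads are 22 mm wide; open, the fingers measure 114 mm over their backs; the gripper's body (76 mm by 85 mm) begins 54 mm behind the grasp point. The pads swing forward as they close: fully open they stand 13 mm farther back than shut.
Start: joints at [1.032, 0.053, 1.613, -0, 1.476, -0.119], TCP at [0.255, 0.571, 0.231] pointing down, gripper open.
Joint ranges: [-3.01, 3.01], [-1.01, 2.22], [0.06, 2.58], [-1.02, 4.17], [0.09, 2.62], [-3.14, 3.14]. Speed limits (rad/s): [2.57, 2.57, 3.14, 3.14, 3.14, 3.14].

## Interface

Orientations are given as a rotation vector (axis times angle).
In Python, from station import ctrl gives the robot as it stands.
- The arm moves only by the shell command python3 -m jog 'ROWS' [FORCE]. ROWS is JSON, one flat list of numbers, 7 for each row, row after row: the opening, from 0 (shut) to 1 (fully open), then the shift along the tool's x, y, z in m, then the turn, a rotation vector about the tool's x, y, z in degrees. A call has 1 to 10 rows; each row shifts and turns the commanded pose from where the row before left it, along the tool's axes as they then stand; what a row does not reach is not made up. A row lasts 1/8 s, in which the tool goes at most 62.5 mm and 10.7 degrees, less where a joint would pass 70% of its speed; a pose out of reach is approached as far as the arm can. A call with a gripper value outside its range is refused whole. The fingers move at their own pace and stop on an object; FORCE is the grip in N (left out, the last holds). Time passes only in rows, so rows that do not move let the fingers close. It gives the time, the measured TCP pose, the force and the opening at its end, in the units of the state.
- ctrl.get_obs(): the state, without advancing time (a new reading comes with each control period).
- ctrl.get_image(name): name is "scene" or "side" or "wrist"; returns a dict with "image" (480x640x3 uint8, blue, green, red), "camera_matrix" (3x3 intrinsics, pixels), "rvec" (rotation vector, rad) and "tvec" (3), from world to camera coordinates, as OpenCV has them; the wrist camera has in their place "mount" (4x4, takes a point from camera to tool coordinates, whose origin is the TCP and whose axes are the flange's). Camera axes: x right, y down, z forward; pixel columns grow to the right and rows downward; lengths in m; the calibration is good to about 2 mm. A picture is of the moment at which its call begins: read the wrist's pose just before it. There is no depth.
- ctrl.finish_job(): hands the job in, once; it reports no verdict.
Trained networks look in a picture, given as the dict that the camera call returned (one of the last four; its "shot" number tells which), for a name from the list of things; names that differ only in an ending like _2 or _b are one class to them, and where a whole thing is asked for, a point or a joint stands for the part that bears it (a point fixed in the world has none). Each returns a list of dicts, best first, with "p" (0 to 1); they miss things now and then, are a little off and sometimes report something else, mostly with a low value. They report only what shows in the picture. A call takes as long as a camera call. They do not tell look-alikes from the thing itself.
- ctrl.boxes_of(target, picture): "box" ([centre column, centre row, width, height] in pixels, round what is visible of it).
The state is a dict: "t": time; "q": joint angles; "dq": joint speeds; "effort": joint torques, N m; "tool_pos": TCP position; "tool_rot": TCP orientation; "contact_force": force on the tool from outside, world axes, zero at the start; "wrist_torque": the same for the moment, N m; "opening": finger opening in m.
Only numpy, scipy, OpenCV 4.12 (cv2) and the standard library are available. Lean on these libraries where they do the work, as an engineer would, in place of code of your own. Each camera call takes 0.05 s, during which the arm holds its last target. There are 200 camera calls.

## Task

Close the small mosquito cage with its loose blue net panel: holding the panel by the yellow grip, tuck one long edge under the lip at the low end of the cage's sloping window and push it down the slope against the spring strip there, lower the opposite edge, and let the spring take it back up under the upper lip, so that the panel lies flat and fully home. Don't force it, let go when it is home, and leave the jar, the bottle and the tape roll where they stand.

Things in the scene. Friction and masses are not known exactly. Their poses are not given: they have to be found in the camera images.
- cage: Small mosquito cage fixed to the bench: white frame, black corners, net walls, 200 mm deep (x), 230 wide (y), 82 high in front, 180 at the back. Origin: on the bench 8 mm behind its middle; x points from the low front, turned partly to the robot and partly to its right, to the high back (green port cap). Its top is an access window, open at the start, sloping up to the back at 25 degrees.
- window: Frame of the cage's window. Origin: where the centre of the panel's underside belongs when home, level with the white ledge that carries its rim. x up the slope, y along the lips, z square out of the window. Ledge at z = 0: low end x -100 to -50 mm, high end x 60 to 85, sides beyond y +-82; open between. Side guides at y +-98 mm, 12 high (panel has 3 mm play a side).
- low_lip (a point): Middle of the free edge of the black low lip, at its underside: x -63, z 12 mm in the window's axes, which it shares. The lip is 3 mm thick and runs from there down the slope to x -100. The lips leave 133 mm free, the panel is 150, so it enters only low edge first, tilted steeper than the window. Home: the panel's low edge lies at x -75, its upper edge at x 75.
- upper_lip (a point): Middle of the free edge of the black upper lip, at its underside: x 70, z 12 mm in the window's axes. It is 3 mm thick and runs up the slope to x 85; under it a stop face at x 75, against which the spring holds the panel's upper edge.
- strip (a joint): Steel spring strip under the low lip, 180 mm long, 9 high, sliding along the slope. 0 m: free, its face at x -73 mm of the window; grows as it is pushed down the slope; solid stop at 0.0125. Pushes back with 3.5 N when first touched, 0.7 N more per mm, 12 N at the stop. Panel home: about 0.002. The panel's upper edge can pass the upper lip when it reads above about 0.0075.
- panel_grip (a point): Centre of the yellow grip bar of the loose net panel, 21 mm over its underside. Panel: blue frame, grey net, 150 (x) by 190 (y) by 8 mm, 180 to 370 g, alike if turned by half, flat on the bench. The bar stands amid its upper face: 12 mm thick (x), 80 long (y), 26 high (8 to 34 over the underside). Axes: x across the bar, y along bar and long edges, z up out of the face.
- jar_center (a point): Bystander: glass jar with a metal lid, 68 mm diameter, 75 high; point half-way up.
- bottle_center (a point): Bystander: clear bottle with a blue cap, 64 mm diameter, 190 high; point half-way up.
- tape_center (a point): Bystander: orange roll of label tape lying flat, 94 mm diameter, 19 high; point half-way up.
Things that resemble listed ones, but are neither listed nor needed, are in the scene too. There is more than one size of the part that bears panel_grip; the job needs the larger.

How it is judged:
On the way:
1. the panel's low edge is tucked under the low lip and presses the spring strip, while its upper edge still stands up out of the window (value of joint strip above 0.004 m and angle between the z axis of panel_grip and the z axis of window, either way round above 0.06 rad and x of panel_grip in the frame of window between -0.04 and 0.004 m), for 0.1 s.
At the end, for the whole second after the job is handed in: The panel is released and lies on the window's ledge, flat (within 0.025 rad and 2.5 mm), its upper edge under the upper lip and within 2.5 mm of the stop, its low edge under the low lip; jar, bottle and tape roll upright within 30 mm of where they stood (x of panel_grip in the frame of window between -0.0025 and 0.003 m and y of panel_grip in the frame of window between -0.005 and 0.005 m and z of panel_grip in the frame of window between 0.018 and 0.0235 m and angle between the z axis of panel_grip and the z axis of window, either way round below 0.025 rad and angle between the y axis of panel_grip and the y axis of window, either way round below 0.06 rad and value of joint strip below 0.005 m and distance of each of jar_center, bottle_center, tape_center from where it was at the start of the episode below 0.03 m and angle between each of jar_center, bottle_center, tape_center's own z axis and vertical below 0.3 rad); the robot touches nothing.
It fails at once if a bystander is pushed 30 mm or tipped (distance of any of jar_center, bottle_center, tape_center from where it was at the start of the episode above 0.03 m or angle between any of jar_center, bottle_center, tape_center's own z axis and vertical above 0.5 rad).
It fails at once if the panel is forced against the cage with more than 100 N (contact force between panel and cage above 100 N).
It also fails if it takes over 58 s, if anything falls off the work surface, if the arm or the gripper's body presses on something with over 40 N, if the wrist force passes 120 N, or if a joint passes its speed limit or range.

## Working session

There is one attempt and no reset: what is moved stays moved. The work goes in short steps, Python scripts to look and compute and a shell command to move; the robot and the scene stay as the last step left them, time stands still between calls to the robot, and variables do not carry over. Pictures are saved under pics/ and viewed, about 8 in all and at most 12, crops included, and the job is handed in when it is done.

```bash
mkdir -p pics; ls; python3 - <<'E'
from station import ctrl
import cv2
print(ctrl.get_obs())
for n in ["scene","side","wrist"]:
    d=ctrl.get_image(n); cv2.imwrite(f"pics/{n}0.png",d["image"])
    print(n,d.get("camera_matrix"),d.get("rvec"),d.get("tvec"),d.get("mount"))
    for t in ["cage","panel_grip","jar_center","bottle_center","tape_center","strip"]:
        for b in ctrl.boxes_of(t,d)[:3]: print(t,[round(float(x)) for x in b["box"]],round(b["p"],2))
E
```

```text
pics
{'t': 0.0, 'q': array([ 1.03201992e+00,  5.33587167e-02,  1.61430521e+00,  1.19530075e-05,
        1.47602463e+00, -1.19013396e-01]), 'dq': array([-0.00164059, -0.00047616, -0.00078544,  0.00170383, -0.00096411,
        0.00020388]), 'effort': array([ 4.96641296e-04, -3.93698680e+01, -3.70167124e+01, -1.29690702e-04,
        7.26659011e-03,  3.04679055e-06]), 'tool_pos': array([0.25439145, 0.57019074, 0.23005518]), 'tool_rot': array([-0.65439005, -3.07197731,  0.00310907]), 'contact_force': array([ 0.3249944 , -0.34194017, -0.07042373]), 'wrist_torque': array([-0.00774909,  0.00996843,  0.01265781]), 'opening': 0.08512299594921058}
scene [[485.17989695   0.         320.64859854]
 [  0.         485.17989695 236.3203982 ]
 [  0.           0.           1.        ]] [ 1.69846821  1.84283772 -0.79104619] [ 0.07124672 -0.30138385  1.30665071] None
cage [206, 251, 143, 187] 0.56
panel_grip [470, 407, 105, 93] 0.91
panel_grip [437, 303, 116, 76] 0.9
jar_center [345, 199, 33, 45] 0.95
bottle_center [366, 364, 46, 99] 0.86
tape_center [286, 383, 62, 61] 0.63
tape_center [190, 233, 110, 13
[... 283 characters left out ...]
.87
panel_grip [304, 197, 60, 40] 0.82
panel_grip [215, 322, 39, 47] 0.19
jar_center [392, 311, 148, 159] 0.66
jar_center [215, 322, 40, 47] 0.6
bottle_center [350, 199, 31, 78] 0.65
bottle_center [392, 311, 147, 160] 0.21
tape_center [392, 251, 25, 25] 0.47
strip [214, 323, 39, 49] 0.55
wrist [[375.13543865   0.         322.89140202]
 [  0.         375.13543865 238.95691133]
 [  0.           0.           1.        ]] None None [[ 3.07671583e-04 -9.55351135e-01 -2.95472697e-01  7.66456735e-02]
 [ 9.99999937e-01  2.41890007e-04  2.59183579e-04 -6.83368086e-04]
 [-1.76139433e-04 -2.95472759e-01  9.55351149e-01 -1.42806542e-01]
 [ 0.00000000e+00  0.00000000e+00  0.00000000e+00  1.00000000e+00]]
```

View pics/scene0.png

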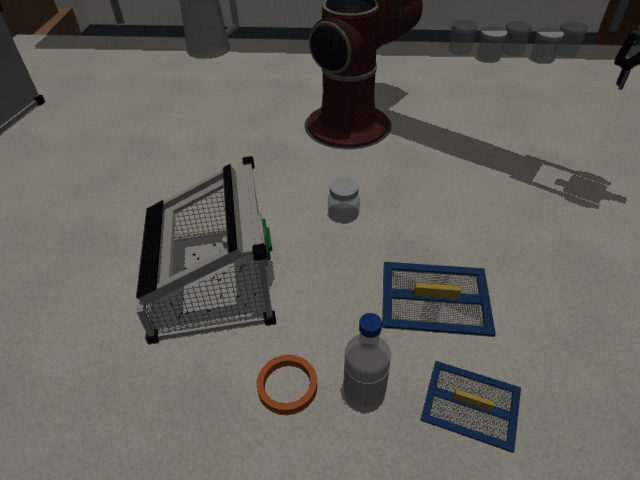

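View pics/side0.png

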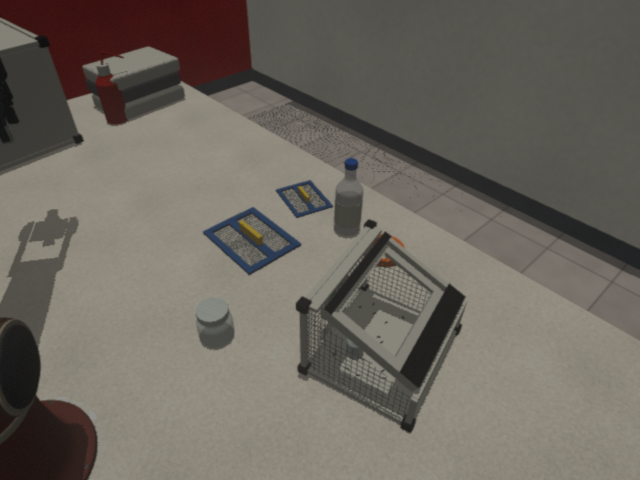

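The scene view shows the cage at left, with black lips from (152,205)–(148,295) and (228,170)–(238,240). The larger panel is at (437,298), the smaller decoy at (472,404), the bottle at (367,365), the tape at (287,384) and the jar at (344,200). The side view agrees: large panel at (252,240), cage at (380,330).

```bash
cat > h.py <<'E'
import numpy as np, cv2
from scipy.spatial.transform import Rotation as R
def cam(d,obs=None):
    """K, Rcw, tcw (world->cam)"""
    K=np.array(d["camera_matrix"])
    if "rvec" in d and d["rvec"] is not None:
        return K,R.from_rotvec(np.ravel(d["rvec"])).as_matrix(),np.ravel(d["tvec"])
    T=np.eye(4);T[:3,:3]=R.from_rotvec(obs["tool_rot"]).as_matrix();T[:3,3]=obs["tool_pos"]
    W=np.linalg.inv(T@np.array(d["mount"]));return K,W[:3,:3],W[:3,3]
def proj(c,P):
    P=np.atleast_2d(P)@c[1].T+c[2];p=P@c[0].T;return p[:,:2]/p[:,2:]
def onz(c,px,z=0.):
    r=c[1].T@np.linalg.inv(c[0])@np.array([px[0],px[1],1.]);o=-c[1].T@c[2]
    return o+r*(z-o[2])/r[2]
E
python3 - <<'E'
from h import *; from station import ctrl; import pickle
np.set_printoptions(precision=4,suppress=True)
D={n:ctrl.get_image(n) for n in["scene","side"]}; pickle.dump(D,open("d0.pkl","wb"))
s=cam(D["scene"]); v=cam(D["side"])
for p in[(385,263),(489,266),(493,332),(383,329)]:print("panel",onz(s,p,.008))
for p in[(415,289),(461,291)]:print("grip top",onz(s,p,.034))
for p in[(152,340),(271,321)]:print("cagebase",onz(s,p,0))
for p in[(408,427),(304,371),(460,330)]:print("cagebase side",onz(v,p,0))
for p in[(344,215),(366,398),(287,384)]:print("jar,bottle,tape",onz(s,p,0.01))
for p in[(205,234),(251,208),(300,243),(249,272)]:print("panel side",onz(v,p,.008))
a=cv2.resize(D["scene"]["image"][150:350,125:285],None,fx=2.5,fy=2.5,interpolation=2)
b=cv2.resize(D["side"]["image"][215:440,290:470],None,fx=2.2,fy=2.2,interpolation=2)
o=np.zeros((500,800,3),np.uint8);o[:500,:400]=a[:500,:400];h=min(500,b.shape[0]);w=min(400,b.shape[1]);o[:h,400:400+w]=b[:h,:w]
cv2.imwrite("pics/c1.png",o)
E
```

```text
panel [0.5052 0.0986 0.008 ]
panel [0.4988 0.2957 0.008 ]
panel [0.6498 0.2792 0.008 ]
panel [0.6579 0.0946 0.008 ]
grip top [0.5873 0.1489 0.034 ]
grip top [0.586  0.2287 0.034 ]
cagebase [ 0.7048 -0.298   0.    ]
cagebase [ 0.6504 -0.1008  0.    ]
cagebase side [ 0.4794 -0.3596  0.    ]
cagebase side [ 0.4248 -0.1667  0.    ]
cagebase side [ 0.7108 -0.3031  0.    ]
jar,bottle,tape [0.375  0.0123 0.01  ]
jar,bottle,tape [0.7867 0.0685 0.01  ]
jar,bottle,tape [ 0.7732 -0.0545  0.01  ]
panel side [0.4987 0.2671 0.008 ]
panel side [0.6411 0.2757 0.008 ]
panel side [0.6441 0.0916 0.008 ]
panel side [0.499  0.0947 0.008 ]
```

View pics/c1.png

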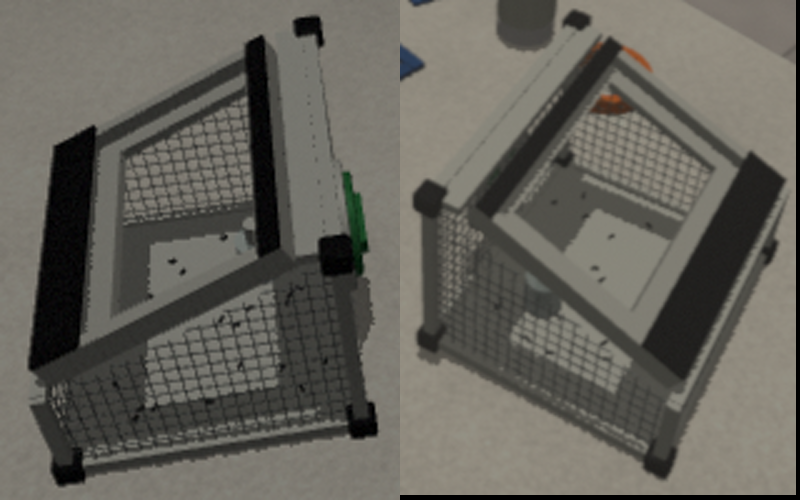

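```bash
cat > fit.py <<'E'
from h import *; import pickle; from scipy.optimize import least_squares
np.set_printoptions(precision=4,suppress=True)
D=pickle.load(open("d0.pkl","rb")); s=cam(D["scene"]); v=cam(D["side"])
# model: (x,yside,lip,z); lip0=low half-length L0, lip1=upper L1
S=[((-63,1,0,15),(95,127)),((-100,1,0,15),(54,147)),((-100,-1,0,15),(31,367)),
   ((70,1,1,15),(247,42)),((85,1,1,15),(264,36)),((85,-1,1,15),(294,250))]
V=[((-63,1,0,15),(642,343)),((-100,1,0,15),(683,380)),((-63,-1,0,15),(752,153)),((-100,-1,0,15),(787,183)),
   ((85,-1,1,15),(609,38)),((70,-1,1,15),(623,46)),((85,1,1,15),(470,205)),((70,1,1,15),(500,215))]
def Tw(p):
    x=np.array([np.cos(p[3]),np.sin(p[3]),0]);t=np.radians(25);z=np.array([0,0,1.])
    wx=np.cos(t)*x+np.sin(t)*z;wz=np.cos(t)*z-np.sin(t)*x
    return np.c_[wx,np.cross(wz,wx),wz],p[:3]
def res(p):
    M,o=Tw(p);r=[]
    for c,L,f in[(s,S,lambda q:(q[0]/2.5+125-.3,q[1]/2.5+150-.3)),(v,V,lambda q:((q[0]-400)/2.2+290-.3,q[1]/2.2+215-.3))]:
        for m,q in L:
            P=o+M@np.array([m[0]/1e3,m[1]*p[4+m[2]],m[3]/1e3]); r+=list(proj(c,P)[0]-f(q))
    return np.array(r)
if __name__=="__main__":
    f=least_squares(res,[.567,-.232,.14,1.85,.1,.1],loss="soft_l1",x_scale=[.1,.1,.1,1,.1,.1]);print(f.x,np.degrees(f.x[3]));print(res(f.x).reshape(-1,2))
E
python3 fit.py; python3 -m jog '[1,-0.045,-0.022,0.005,0,0,0, 1,-0.045,-0.022,0.005,0,0,0, 1,-0.045,-0.022,0.005,0,0,0, 1,-0.045,-0.022,0.005,0,0,0, 1,-0.045,-0.022,0.005,0,0,0, 1,-0.045,-0.022,0.005,0,0,0, 1,-0.045,-0.022,0.005,0,0,0, 1,-0.045,-0.022,0.005,0,0,0, 1,-0.045,-0.022,0.005,0,0,0, 1,-0.045,-0.022,0.005,0,0,0]'
python3 -m jog '[1,0,0,0,0,0,10, 1,0,0,0,0,0,10, 1,0,0,0,0,0,10, 1,0,0,0,0,0,10, 1,0,0,0,0,0,10, 1,0,0,0,0,0,10, 1,0,0,0,0,0,5, 1,0,0,0,0,0,0]'
python3 - <<'E'
from h import *; from station import ctrl; import pickle
o=ctrl.get_obs();d=ctrl.get_image("wrist");pickle.dump((o,d),open("w1.pkl","wb"));cv2.imwrite("pics/w1.png",d["image"]);print(o["q"],o["tool_pos"],o["tool_rot"],o["contact_force"])
E
```

```text
[ 0.5651 -0.2331  0.1326  1.8357  0.1066  0.1087] 105.18067934144072
[[ 0.5119 -0.0778]
 [ 0.8295  0.5255]
 [-0.4314  0.2102]
 [-0.3323  1.1711]
 [-0.1545 -0.164 ]
 [-5.9185 -1.2572]
 [-0.3262  0.1938]
 [ 0.2678 -0.3062]
 [-1.131  -0.283 ]
 [-0.7599 -0.5417]
 [ 0.3213 -1.2302]
 [ 0.3602  0.3932]
 [ 1.7755 -0.1963]
 [-4.3166  1.6623]]
t: 2.4
tool_pos: [0.577, 0.185, 0.1813]
tool_rot: [0.655, 3.072, 0.0]
contact_force: [0.3, 0.3, -0.7]
opening: 0.0855
t: 3.4
tool_pos: [0.576, 0.1864, 0.1814]
tool_rot: [2.202, 2.241, 0.0]
contact_force: [0.2, -0.3, 0.6]
opening: 0.0852
[1.90115649e-01 4.18891259e-02 1.70860153e+00 9.29214664e-06
 1.39101955e+00 1.72552653e-01] [0.57600641 0.18641058 0.18136017] [2.20182279e+00 2.24083328e+00 1.14752137e-04] [ 0.24669645 -0.26939285  0.60555965]
```

View pics/w1.png

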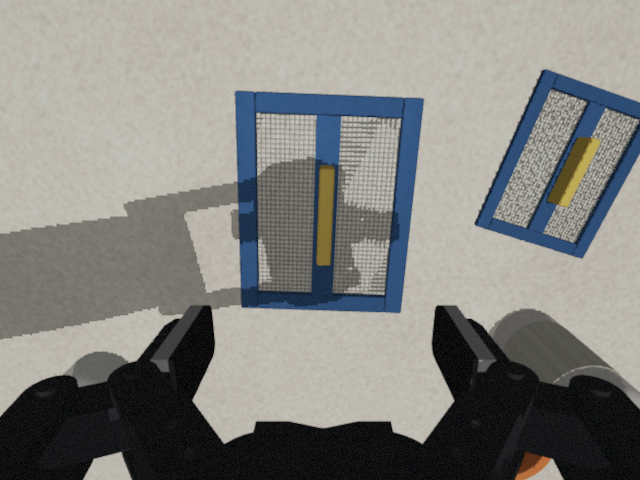

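The wrist view shows the large panel, corners (236,92), (423,98), (400,312), (242,306), with the grip bar top running (327,166)–(323,265). It is clear of the bystanders.

```bash
python3 - <<'E'
from h import *; import pickle
np.set_printoptions(precision=4,suppress=True)
o,d=pickle.load(open("w1.pkl","rb"));c=cam(d,o)
hsv=cv2.cvtColor(d["image"],cv2.COLOR_BGR2HSV);m=cv2.inRange(hsv,(100,100,40),(125,255,255))
n,l,st,_=cv2.connectedComponentsWithStats(m);i=1+np.argmax(st[1:,4]);cs,_=cv2.findContours((l==i).astype(np.uint8),0,1)
ct=max(cs,key=cv2.contourArea)[:,0]
G=np.array([onz(c,p,.008)[:2] for p in ct]);(cx,w,a)=cv2.minAreaRect(G.astype(np.float32)*1000);print("top rect",cx,w,a)
y=cv2.inRange(hsv,(20,120,60),(35,255,255));y[:,440:]=0
cs,_=cv2.findContours(y,0,1);ct=max(cs,key=cv2.contourArea)[:,0]
G=np.array([onz(c,p,.034)[:2] for p in ct]);print("bar",cv2.minAreaRect(G.astype(np.float32)*1000))
M=R.from_rotvec(o["tool_rot"]).as_matrix();print(M)
E
```

```text
top rect (576.2402954101562, 189.08737182617188) (188.3251953125, 148.36114501953125) 88.84851837158203
bar ((576.13525390625, 190.38885498046875), (80.33150482177734, 11.465632438659668), 88.86355590820312)
[[-0.0176  0.9998  0.0001]
 [ 0.9998  0.0176  0.    ]
 [ 0.      0.0001 -1.    ]]
```

```bash
python3 -m jog '[1,0.003,0,0.03,0,0,2.2, 1,0,0,0.04,0,0,0, 1,0,0,0.04,0,0,0, 1,0,0,0.03,0,0,0, 0.6,0,0,0.02,0,0,0, 0.6,0,0,0.01,0,0,0, 0.6,0,0,0,0,0,0]' 70
python3 -m jog '[0,0,0,0,0,0,0, 0,0,0,0,0,0,0, 0,0,0,0,0,0,0, 0,0,0,0,0,0,0, 0,0,0,0,0,0,0, 0,0,0,0,0,0,0]' 70
```

```text
t: 4.32
tool_pos: [0.576, 0.1894, 0.0112]
tool_rot: [-2.245, -2.197, 0.0]
contact_force: [0.1, 0.5, -0.4]
opening: 0.051
t: 5.08
tool_pos: [0.577, 0.1896, 0.0128]
tool_rot: [2.245, 2.196, 0.003]
contact_force: [-1.2, -0.5, 5.1]
opening: 0.0105
```

```bash
python3 -m jog '[0.6,0,0,0,0,0,0, 0.6,0,0,0,0,0,0, 0.6,0,0,0,0,0,0, 0.6,0,0,-0.04,0,0,0, 0.6,0,0,-0.05,0,0,0, 0.6,-0.03,0,-0.05,0,0,0, 0.6,-0.035,0,-0.05,0,0,0, 0.6,-0.04,0,-0.045,0,0,0, 0.6,-0.04,0,-0.045,0,0,0, 0.6,-0.04,0,-0.045,0,0,0]'
python3 -m jog '[0.6,-0.055,0,0,0,0,0, 0.6,-0.055,0,0,0,0,0, 0.6,-0.055,0,0,0,0,0, 0.6,-0.055,0,0,0,0,0, 0.6,-0.04,0,0,0,0,0, 0.6,-0.02,0,0,0,0,0, 0.6,0,0,0,0,0,0]'
cat > snap.py <<'E'
import sys,pickle; from h import *; from station import ctrl
o=ctrl.get_obs();d=ctrl.get_image("wrist");n=sys.argv[1];pickle.dump((o,d),open(n+".pkl","wb"));cv2.imwrite(f"pics/{n}.png",d["image"]);print(o["t"],o["q"],o["tool_pos"])
E
python3 snap.py w2
python3 -m jog '[0.6,0,-0.05,0,0,0,0, 0.6,0,-0.05,0,0,0,0, 0.6,0,0,0,0,0,0]'; python3 snap.py w3
python3 - <<'E'
import cv2,numpy as np
a=cv2.imread("pics/w2.png")[0:330];b=cv2.imread("pics/w3.png")[0:330]
c=lambda i:i[:300,:]
cv2.imwrite("pics/w23.png",np.vstack([a[:300],b[:300]]))
E
```

```text
t: 6.32
tool_pos: [0.5714, 0.0033, 0.3375]
tool_rot: [2.245, 2.197, 0.0]
contact_force: [0.1, 0.3, -0.2]
opening: 0.0514
t: 7.2
tool_pos: [0.5656, -0.2759, 0.3358]
tool_rot: [-2.246, -2.195, -0.0]
contact_force: [-0.5, 0.8, -0.6]
opening: 0.0511
7.2 [-5.72168458e-01  2.30083151e-02  1.47159201e+00  4.44323684e-04
  1.64805929e+00 -5.49007567e-01] [ 0.5656372  -0.27588452  0.33579199]
t: 7.62
tool_pos: [0.4642, -0.2714, 0.3366]
tool_rot: [2.245, 2.197, 0.001]
contact_force: [0.8, -0.7, -0.0]
opening: 0.0513
7.625 [-6.67622292e-01 -1.97484009e-01  1.67747861e+00  2.70360714e-04
  1.66099250e+00 -6.46213724e-01] [ 0.46421322 -0.27139917  0.33661042]
```

View pics/w23.png

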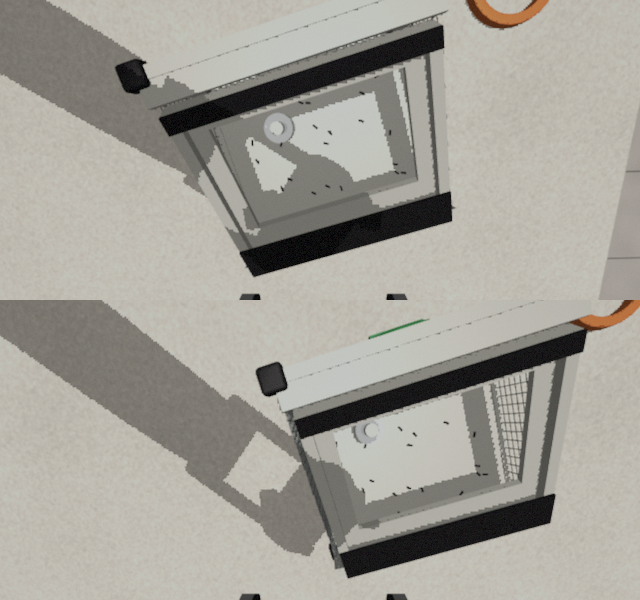

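Both wrist views (top w2, bottom w3) show the lips clearly. In w2 the upper lip runs (161,118)–(443,26) and the low lip (241,252)–(452,194). I'll fit the window pose to their silhouettes.

```bash
cat > fit2.py <<'E'
from h import *; import pickle; from scipy.optimize import least_squares; from fit import Tw
np.set_printoptions(precision=4,suppress=True)
A=np.linspace(0,2*np.pi,72,endpoint=False);U=np.c_[np.cos(A),np.sin(A)]
def load(n,seeds):
    o,d=pickle.load(open(n+".pkl","rb"));g=cv2.cvtColor(d["image"],6);g[292:]=255
    m=cv2.morphologyEx((g<34).astype(np.uint8),cv2.MORPH_OPEN,np.ones((7,7)))
    _,l,st,_=cv2.connectedComponentsWithStats(m);H=[]
    for s in seeds:
        i=l[s[1],s[0]];print(n,s,st[i]);assert i>0
        p=np.argwhere(l==i)[:,::-1];H.append((p@U.T).max(0)+.5*np.abs(U).sum(1))
    return cam(d,o),H
X=[load("w2",[(350,225),(300,82)]),load("w3",[(450,235),(450,80)])]
B=[(-100,-63),(70,85)]
def res(p):
    M,o=Tw(p);r=[]
    for c,H in X:
        for k in(0,1):
            P=[o+M@np.array([x/1e3,y*p[4+k]+p[6+k]*0,z/1e3]) for x in B[k] for y in(-1,1) for z in(12,15)]
            r.append((proj(c,P)@U.T).max(1 if 0 else 0)-H[k])
    return np.concatenate(r)
f=least_squares(res,[.565,-.233,.1326,1.8357,.107,.107,0,0],loss="soft_l1",x_scale=[.1,.1,.1,1,.1,.1,1,1])
print(f.x[:6],np.degrees(f.x[3]));r=res(f.x).reshape(4,-1);print(np.abs(r).mean(1),r.mean(1));print(r[:,::6])
np.save("win.npy",f.x)
E
python3 fit2.py
```

```text
w2 (350, 225) [ 243  194  208   81 5805]
w2 (300, 82) [ 162   28  282  106 6018]
w3 (450, 235) [ 343  196  211   80 5540]
w3 (450, 80) [ 297   32  288  105 5750]
[ 0.5664 -0.2344  0.1345  1.8371  0.1059  0.1065] 105.25919031011077
[0.7801 0.7423 0.8939 0.7758] [0.2472 0.0832 0.2785 0.2939]
[[-0.4903  0.237   0.9008  1.8618  0.2601 -1.8585  1.155   0.7238  0.2231
   1.7872  0.5519 -1.0744]
 [-0.7878  0.2122  1.1554  2.4803  0.1501 -2.6993  0.5286 -0.2594 -0.1734
   1.4683  0.1064 -0.4626]
 [-0.5227 -1.0005  0.1342  2.2194  1.0187 -0.8209  1.3374  1.2156  0.7682
   1.6093  0.2385 -0.5264]
 [ 0.7039 -0.0416  1.0784  2.0781  0.2572 -1.6325  0.0237  0.1255  0.1938
   1.4821  0.7532  0.8412]]
```

```bash
sed -i 's/np.ones((7,7))/np.ones((3,3))/;s/g<34/g<38/' fit2.py; python3 fit2.py; sed 's/g<38/g<32/;s/np.save.*//' fit2.py>f3.py; python3 f3.py|grep -A2 '^\[ 0.56'
```

```text
w2 (350, 225) [ 241  193  211   83 5841]
w2 (300, 82) [ 160   26  284  109 6077]
w3 (450, 235) [ 341  195  214   82 5584]
w3 (450, 80) [ 295   30  291  108 5812]
[ 0.5661 -0.234   0.1352  1.8386  0.1067  0.1071] 105.34254828744535
[0.4854 0.3792 0.5779 0.4917] [0.2345 0.0476 0.193  0.2042]
[[-0.6532 -0.1969  0.3121  1.0705  0.5388 -1.3454  0.2121  0.3075  0.4496
   1.4659  0.689  -0.1408]
 [-0.2086  0.1178  0.4127  1.4677  0.0224 -1.3366  0.1286 -0.0922  0.1625
   0.758  -0.2299 -0.3198]
 [-0.4355 -0.3761  0.1615  1.4293  0.7212 -0.1801  0.2176  0.6496  0.9074
   1.278  -0.0113 -0.6164]
 [ 0.7246  0.2369  0.5623  1.0701  0.4854 -0.5954 -0.7006  0.02    0.3692
   0.7507  0.1374  0.4976]]
[ 0.5662 -0.234   0.1352  1.8384  0.1066  0.107 ] 105.33256354275414
[0.6255 0.4171 0.5452 0.5047] [0.3899 0.0052 0.1542 0.2704]
[[-0.6145 -0.1579  0.341   2.0154  1.7826 -1.0176  0.0487  0.1973  0.4214
```

```bash
python3 -m jog '[0.6,0.05,0.011,0,0,0,0, 0.6,0.052,0.0115,0,0,0,0, 0.6,0.052,0.0115,0,0,0,0, 0.6,0.052,0.0115,0,0,0,0, 0.6,0.052,0.0115,0,0,0,0, 0.6,0.052,0.0115,0,0,0,0, 0.6,0.052,0.0115,0.02,0,0,0, 0.6,0.052,0.0115,0.03,0,0,0, 0.6,0.05,0.011,0.04,0,0,0, 0.6,0,0,0.04,0,0,0]'
python3 -m jog '[0.6,0,0,0.05,0,0,0, 0.6,0,0,0.04,0,0,0, 0.6,0,0,0.03,0,0,0, 0.6,0,0,0.0,0,0,0]'
```

```text
t: 8.93
tool_pos: [0.5783, 0.1915, 0.2068]
tool_rot: [-2.238, -2.204, -0.003]
contact_force: [-0.1, -0.2, 0.5]
opening: 0.0513
t: 9.43
tool_pos: [0.5757, 0.1876, 0.0845]
tool_rot: [-2.241, -2.196, 0.008]
contact_force: [-0.3, 0.2, 0.0]
opening: 0.0514
```

```bash
python3 -m jog '[0.6,0.001,0.0005,0.04,0,0,0, 0.6,0,0,0.02,0,0,0, 0.6,0,0,0.011,0,0,0, 0.6,0,0,0,0,0,0]' 70
python3 -m jog '[0,0,0,0,0,0,0, 0,0,0,0,0,0,0, 0,0,0,0,0,0,0, 0,0,0,0,0,0,0, 0,0,0,0,0,0,0]' 70
python3 -c "
from h import *;from station import ctrl
o=ctrl.get_obs();print(o['tool_pos'],R.from_rotvec(o['tool_rot']).as_matrix().round(4),o['contact_force'])"
```

```text
t: 9.93
tool_pos: [0.5785, 0.1876, 0.0168]
tool_rot: [-2.245, -2.197, 0.001]
contact_force: [0.5, 1.2, -0.6]
opening: 0.0512
t: 10.55
tool_pos: [0.5794, 0.1876, 0.0183]
tool_rot: [2.245, 2.196, 0.003]
contact_force: [-1.2, 0.3, 6.1]
opening: 0.0102
[0.57942794 0.18762805 0.01829507] [[ 2.180e-02  9.998e-01  1.900e-03]
 [ 9.998e-01 -2.180e-02  3.000e-04]
 [ 4.000e-04  1.900e-03 -1.000e+00]] [-1.19110408  0.31180413  6.09257858]
```

```bash
python3 -m jog '[0.5,0,0,0,0,0,0, 0.5,0,0,0,0,0,0, 0.5,0.001,-0.001,0.005,0,0,0, 0,0,0,0,0,0,0, 0,0,0,0,0,0,0, 0,0,0,0,0,0,0, 0,0,0,0,0,0,0]' 80
python3 -m jog '[0,0,0,-0.01,0,0,0, 0,0,0,-0.05,0,0,0, 0,0,0,-0.05,0,0,0, 0,0,0,-0.05,0,0,0, 0,0,0,-0.05,0,0,0, 0,0,0,-0.04,0,0,0, 0,0,0,0,0,0,0]'
python3 snap.py w4
```

```text
t: 11.42
tool_pos: [0.5774, 0.1885, 0.0117]
tool_rot: [-2.246, -2.197, 0.0]
contact_force: [0.1, 0.2, -0.9]
opening: 0.01
t: 12.3
tool_pos: [0.5795, 0.1889, 0.2675]
tool_rot: [2.242, 2.193, 0.012]
contact_force: [-0.4, 0.1, -2.5]
opening: 0.0102
12.3 [ 1.93054307e-01 -8.82979668e-03  1.61532973e+00  5.66442650e-06
  1.52580612e+00  2.14896089e-01] [0.57945185 0.18888259 0.26748542]
```

View pics/w4.png

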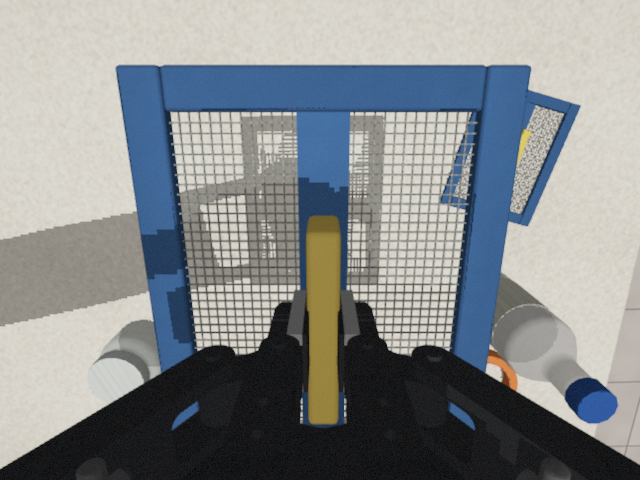

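The panel is held well. Its far edge is level, from (119,67) to (529,67), and the bar runs (323,216)–(323,424) centred between the pads. Next I'll fit its pose in the tool frame.

```bash
python3 - <<'E'
from h import *; import pickle; from scipy.optimize import least_squares
np.set_printoptions(precision=4,suppress=True)
o,d=pickle.load(open("w4.pkl","rb"));K=np.array(d["camera_matrix"]);W=np.linalg.inv(np.array(d["mount"]));c=(K,W[:3,:3],W[:3,3])
hsv=cv2.cvtColor(d["image"],cv2.COLOR_BGR2HSV)
y=cv2.inRange(hsv,(20,120,60),(35,255,255));y[:,400:]=0
for r in(218,222,230,280,380,415,421):
    q=np.where(y[r])[0];print(r,q.min(),q.max())
q=np.where(y[:,323])[0];print(q.min(),q.max())
b=cv2.inRange(hsv,(100,100,30),(125,255,255))
for r in(68,75,100,200,300):
    q=np.where(b[r,:540])[0];print("blue",r,q.min(),q.max())
for u in(125,323,520):print(u,np.where(b[:,u])[0][:1])
E
```

```text
218 310 336
222 309 337
230 307 338
280 307 339
380 308 338
415 309 337
421 310 336
216 423
blue 68 116 530
blue 75 117 529
blue 100 121 539
blue 200 136 538
blue 300 151 495
125 [66]
323 [66]
520 [66]
```

```bash
python3 - <<'E'
from h import *; import pickle; from scipy.optimize import least_squares
np.set_printoptions(precision=4,suppress=True)
o,d=pickle.load(open("w4.pkl","rb"));K=np.array(d["camera_matrix"]);W=np.linalg.inv(np.array(d["mount"]));c=(K,W[:3,:3],W[:3,3])
# panel in tool: centre underside at (tx,0,tz); along-bar = tool x (pitch a), up = -tool z ; 'u' along bar, w across, h up
def P(p,u,w,h):
    a=p[2];return np.array([p[0]+u*np.cos(a)+h*np.sin(a),-.0007+w,p[1]+u*np.sin(a)-h*np.cos(a)])
def res(p):
    f=lambda *q:proj(c,P(p,*q))[0]
    return [f(.04,0,.034)[1]-215.5,f(-.04,0,.034)[1]-424,f(.095,0,.008)[1]-65.5,f(.095,.075,.008)[0]-529.8,f(.095,-.075,.008)[0]-116.2]
s=least_squares(res,[0,.012,0]);print(s.x,np.degrees(s.x[2]),s.fun)
M=R.from_rotvec(o["tool_rot"]).as_matrix();print(M)
E
```

```text
[0.0022 0.0102 0.065 ] 3.726446271295339 [ 4.3764  1.0523 -5.8204 -0.9996  4.622 ]
[[ 0.0218  0.9997  0.0091]
 [ 0.9998 -0.0218  0.0018]
 [ 0.002   0.0091 -1.    ]]
```

```bash
cat > hand.py <<'E'
from h import *; import pickle,sys; from scipy.optimize import least_squares
np.set_printoptions(precision=4,suppress=True)
o,d=pickle.load(open("w4.pkl","rb"));K=np.array(d["camera_matrix"]);W=np.linalg.inv(np.array(d["mount"]));c=(K,W[:3,:3],W[:3,3])
def P(p,u,w,h):
    a=p[2];return np.array([p[0]+u*np.cos(a)+h*np.sin(a),p[3]+w,p[1]+u*np.sin(a)-h*np.cos(a)])
def res(p,full=True):
    f=lambda *q:proj(c,P(p,*q))[0]
    r=[f(-.04,0,.034)[1]-424,f(.095,0,.008)[1]-65.5,f(.095,.075,.008)[0]-529.8,f(.095,-.075,.008)[0]-116.2]
    for h in(.008,.034):print(h,f(.04,0,h)[1]-215.5,end=' ') if full else 0
    # side edge at row 300
    a,b=f(.095,-.075,.008),f(-.02,-.075,.008);t=(300-a[1])/(b[1]-a[1]);r.append(a[0]+t*(b[0]-a[0])-150.8)
    return r
s=least_squares(lambda p:res(p,False),[0,.012,0,0]);print(s.x,np.degrees(s.x[2]));print(res(s.x))
E
python3 hand.py
```

```text
[ 0.0001  0.013   0.0074 -0.0013] 0.4217593235129096
0.008 -1.6921584078234275 0.034 15.495402855279423 [np.float64(-0.2221712475836739), np.float64(0.15093461857536283), np.float64(0.17451636144335225), np.float64(0.17384301012086212), np.float64(-0.4170576490026292)]
```

```bash
cat > plan.py <<'E'
import sys; from h import *; from fit import Tw; from station import ctrl
np.set_printoptions(precision=4,suppress=True)
def target(e,h,th,y=0.):
    p=np.load("win.npy");M,O=Tw(p);th=np.radians(th)
    x=M[:,0]*np.cos(th)+M[:,2]*np.sin(th);z=M[:,2]*np.cos(th)-M[:,0]*np.sin(th)
    C=O+M@np.array([e,y,h])+.075*x; T=C+.0125*z-.0013*x
    return T,np.c_[-M[:,1],-x,-z]
if __name__=="__main__":
    e,h,th,y=(list(map(float,sys.argv[1:]))+[0])[:4]
    o=ctrl.get_obs();A=R.from_rotvec(o["tool_rot"]).as_matrix();T,B=target(e/1e3,h/1e3,th,y/1e3)
    print("q",o["q"],"t",o["t"]);print("target",T,"shift now-axes mm",A.T@(T-o["tool_pos"])*1e3,"shift target-axes mm",B.T@(T-o["tool_pos"])*1e3)
    print("turn deg",np.degrees(R.from_matrix(A.T@B).as_rotvec()));M,O=Tw(np.load("win.npy"))
    x=-A[:,1];C=o["tool_pos"]+.0013*x+.0125*A[:,2];L=M.T@(C-.075*x-O)*1e3;U=M.T@(C+.075*x-O)*1e3
    print("low edge win mm",L,"up edge",U,"tilt",np.degrees(np.arctan2((M.T@x)[2],(M.T@x)[0])),"F win",M.T@o["contact_force"])
E
python3 -m jog '[0,-0.05,0,-0.01,0,0,0, 0,-0.05,0,-0.01,0,0,0, 0,-0.05,0,-0.01,0,0,0, 0,-0.05,0,-0.01,0,0,0, 0,-0.05,0,-0.01,0,0,0, 0,-0.05,0,-0.01,0,0,0, 0,-0.05,0,-0.01,0,0,0, 0,-0.05,0,-0.01,0,0,0, 0,-0.02,0,-0.01,0,0,0]'
python3 -m jog '[0,0,0,0,0,0,10, 0,0,0,0,0,0,10, 0,0,0,0,0,0,10, 0,0,0,0,0,0,10, 0,0,0,0,0,0,10, 0,0,0,0,0,0,10, 0,0,0,0,0,0,10, 0,0,0,0,0,0,4,0,0,0,0,0,0,0]'
python3 plan.py -50 60 15
```

```text
t: 13.48
tool_pos: [0.5671, -0.2335, 0.3485]
tool_rot: [-2.245, -2.19, 0.003]
contact_force: [1.0, 0.9, -1.6]
opening: 0.0104
t: 14.6
tool_pos: [0.568, -0.2306, 0.3498]
tool_rot: [-3.113, -0.405, 0.004]
contact_force: [0.2, -0.1, -2.6]
opening: 0.0102
q [-0.5071 -0.0163  1.4882  0.0003  1.673   0.8047] t 14.6
target [ 0.572  -0.2555  0.2254] shift now-axes mm [ -2.2836  25.424  124.3831] shift target-axes mm [-2.7728 99.206  79.2037]
turn deg [39.8538 -0.0565 -0.5238]
low edge win mm [ 21.1549  -2.101  212.9643] up edge [157.2562  -3.4138 149.9191] tilt -24.85464234781776 F win [-1.2525 -0.1098 -2.2637]
```

```bash
python3 -m jog '[0,0,0,0,0,0,-0.5, 0,0,0,0,10,0,0, 0,0,0,0,10,0,0, 0,0,0,0,10,0,0, 0,0,0,0,10,0,0, 0,0,0,0,0,0,0, 0,0,0,0,0,0,0]'
python3 plan.py -50 40 15
```

```text
t: 15.48
tool_pos: [0.5685, -0.2312, 0.3521]
tool_rot: [-2.428, -0.326, 0.117]
contact_force: [0.5, 0.8, -1.8]
opening: 0.0102
q [-0.6817  0.2864  1.2592  0.4602  2.1407  0.7644] t 15.475
target [ 0.5697 -0.2473  0.2073] shift now-axes mm [ -3.1837 105.0321 101.0192] shift target-axes mm [ -3.1025 105.2867 100.7564]
turn deg [ 0.1451 -0.0644 -0.0175]
low edge win mm [ 25.5428  -3.0939 164.7456] up edge [170.5295  -3.1399 203.2014] tilt 14.854872107666282 F win [-0.191  -0.6389 -1.8801]
```

```bash
python3 -m jog '[0,-0.0008,0.026,0.025,0,0,0, 0,-0.0008,0.026,0.025,0,0,0, 0,-0.0008,0.026,0.025,0,0,0, 0,-0.0008,0.026,0.025,-1,0,0, 0,0,0,0,-2,0,0, 0,0,0,0,0,0,0, 0,0,0,0,0,0,0]'
python3 plan.py -56 8 12
python3 - <<'E'
from h import *; from station import ctrl
D=[ctrl.get_image(n)["image"] for n in("scene","side")]
a=cv2.resize(D[0][130:350,110:300],(400,463),interpolation=2);b=cv2.resize(D[1][190:420,280:480],(400,460),interpolation=2)
o=np.zeros((463,800,3),np.uint8);o[:,:400]=a;o[:460,400:]=b;cv2.imwrite("pics/c2.png",o)
E
```

```text
t: 16.35
tool_pos: [0.5703, -0.2474, 0.2116]
tool_rot: [-2.481, -0.335, 0.107]
contact_force: [-1.0, 0.5, -1.1]
opening: 0.0105
q [-0.6884  0.3599  1.3878  0.3783  1.916   0.6476] t 16.35
target [ 0.5668 -0.2367  0.1731] shift now-axes mm [-0.7099 14.0468 37.4927] shift target-axes mm [-0.5767 14.2112 37.433 ]
turn deg [ 0.2502 -0.1758  0.074 ]
low edge win mm [-50.0017  -0.7097  47.8736] up edge [96.8552 -0.5171 78.419 ] tilt 11.749698058134117 F win [ 0.2691  0.8361 -1.3084]
```

View pics/c2.png

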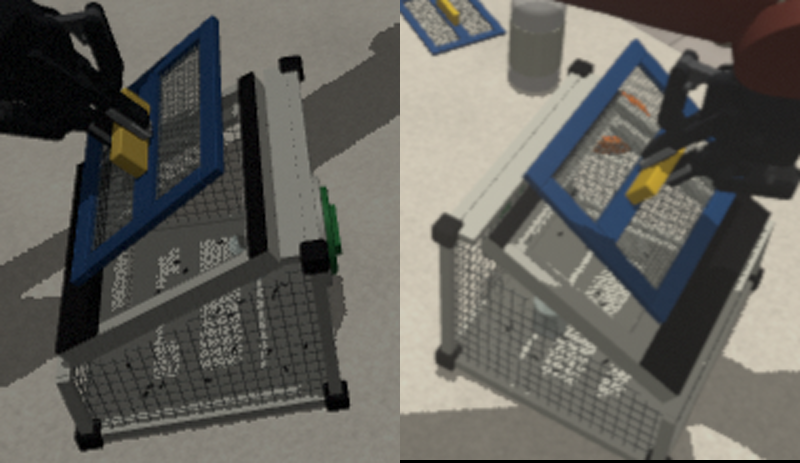

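The panel hangs parallel to the lips over the window, with its low edge just above the low lip. I'll lower it and feel for the ledge.

```bash
python3 -m jog '[0,-0.0006,0.005,0.012,0,0,0, 0,0,0.005,0.013,0,0,0, 0,0,0.0042,0.0125,0.25,-0.2,0, 0,0,0,0,0,0,0, 0,0,0,0,0,0,0]'
python3 plan.py -56 2 12
python3 -m jog '[0,0,0.000,0.003,0,0,0, 0,0,0,0,0,0,0]'
python3 plan.py -56 2 12
python3 -m jog '[0,0,0.000,0.002,0,0,0, 0,0,0,0,0,0,0]'
python3 plan.py -56 0 12
```

```text
t: 17.08
tool_pos: [0.5658, -0.2364, 0.1698]
tool_rot: [-2.473, -0.332, 0.116]
contact_force: [-0.1, -0.1, -1.4]
opening: 0.0101
q [-0.6806  0.3804  1.4369  0.3748  1.859   0.6311] t 17.075
target [ 0.5661 -0.2343  0.1677] shift now-axes mm [ 0.8883 -0.2775  2.9129] shift target-axes mm [ 0.8813 -0.2897  2.9138]
turn deg [-0.2618  0.1438 -0.0749]
low edge win mm [-56.7625   1.0094   4.4728] up edge [89.8155  0.8125 36.3295] tilt 12.26174589294712 F win [-0.6533  0.1667 -1.2778]
t: 17.32
tool_pos: [0.5653, -0.2347, 0.1677]
tool_rot: [-2.473, -0.333, 0.116]
contact_force: [0.8, -0.0, -3.0]
opening: 0.0102
q [-0.6792  0.3791  1.4422  0.3749  1.8543  0.6307] t 17.325
target [ 0.5661 -0.2343  0.1677] shift now-axes mm [ 0.9182 -0.1484  0.138 ] shift target-axes mm [ 0.918  -0.1479  0.1395]
turn deg [-0.2299  0.1325 -0.0679]
low edge win mm [-56.0625   1.0345   1.8273] up edge [90.5333  0.8562 33.6023] tilt 12.229825486292732 F win [-1.466  -0.8004 -2.6229]
t: 17.58
tool_pos: [0.5649, -0.2334, 0.1658]
tool_rot: [-2.473, -0.332, 0.116]
contact_force: [0.6, 0.7, -2.7]
opening: 0.0105
q [-0.6782  0.3788  1.446   0.3751  1.8511  0.6305] t 17.575
target [ 0.5659 -0.2335  0.1659] shift now-axes mm [ 0.9833  0.2229 -0.2219] shift target-axes mm [ 0.9835  0.2252 -0.2184]
turn deg [-0.2551  0.1444 -0.0752]
low edge win mm [-55.611    1.1121  -0.4758] up edge [90.9708  0.9145 31.3636] tilt 12.254976856048652 F win [-0.6381 -0.7248 -2.6516]
```

```bash
python3 -m jog '[0,0.001,0,0.001,0,0,0, 0,0,0,0,0,0,0]'
python3 plan.py -56 0 12 | tail -1
python3 -m jog '[0,0,0,0.001,0,0,0, 0,0,0,0,0,0,0]'
python3 plan.py -56 0 12 | tail -1
```

```text
t: 17.82
tool_pos: [0.5659, -0.2329, 0.1655]
tool_rot: [-2.474, -0.333, 0.115]
contact_force: [-0.9, -1.6, -0.6]
opening: 0.0104
low edge win mm [-55.5922   0.0076  -0.852 ] up edge [91.0151 -0.1861 30.8693] tilt 12.208845592390256 F win [-1.438   1.3301  0.0558]
t: 18.08
tool_pos: [0.5658, -0.2326, 0.1652]
tool_rot: [-2.474, -0.333, 0.115]
contact_force: [-1.6, -1.7, 3.3]
opening: 0.0102
low edge win mm [-55.4347  -0.0263  -1.1798] up edge [91.1934 -0.1864 30.4458] tilt 12.171427174115607 F win [0.2779 1.9845 3.5495]
```

```bash
python3 -m jog '[0,0,0.0039,-0.001,0,0,0, 0,0,0.0039,-0.0009,0,0,0, 0,0,0.0039,-0.0009,0,0,0, 0,0,0,0,0,0,0]'
python3 plan.py -56 0 12 | tail -1
python3 -m jog '[0,0,0.0025,-0.0005,0,0,0, 0,0,0,0,0,0,0]'
python3 plan.py -56 0 12 | tail -1
```

```text
t: 18.58
tool_pos: [0.5691, -0.243, 0.1601]
tool_rot: [-2.473, -0.333, 0.114]
contact_force: [0.3, -0.2, 4.5]
opening: 0.0103
low edge win mm [-67.4558  -0.5383  -1.2098] up edge [79.145  -0.591  30.5425] tilt 12.220963119212655 F win [ 1.6297 -0.1919  4.1662]
t: 18.82
tool_pos: [0.5697, -0.245, 0.1592]
tool_rot: [-2.473, -0.333, 0.114]
contact_force: [1.3, -0.7, 5.1]
opening: 0.0102
low edge win mm [-69.7003  -0.5368  -1.2024] up edge [76.8904 -0.5629 30.5966] tilt 12.239194436354708 F win [ 1.2053 -1.0333  5.0102]
```

```bash
python3 -m jog '[0,0,0.0018,0.0009,-1,0,0, 0,0,0.0018,0.0009,-1,0,0, 0,0,0,0,0,0,0]'
python3 plan.py -80 0 8 | tail -1
python3 -m jog '[0,0,0.0018,0.0009,-1,0,0, 0,0,0.0018,0.0009,-1,0,0, 0,0,0,0,0,0,0]'
python3 plan.py -82 0 8 | tail -1
```

```text
t: 19.2
tool_pos: [0.5698, -0.2454, 0.1565]
tool_rot: [-2.504, -0.339, 0.11]
contact_force: [-2.0, 3.4, 8.7]
opening: 0.0106
low edge win mm [-71.9981  -0.6372  -1.2505] up edge [75.5251 -0.4919 25.8949] tilt 10.42625834673987 F win [7.1105 1.0463 6.2697]
t: 19.58
tool_pos: [0.5701, -0.2464, 0.1535]
tool_rot: [-2.536, -0.345, 0.106]
contact_force: [-2.9, 5.7, 10.8]
opening: 0.0101
low edge win mm [-75.1172  -0.6808  -1.2458] up edge [73.2171 -0.4555 21.0453] tilt 8.546240475407906 F win [10.2636  1.2528  7.0922]
```

```bash
python3 -m jog '[0,0,0.002,-0.0003,0,0,0, 0,0,0.002,-0.0003,0,0,0, 0,0,0,0,0,0,0]'
python3 plan.py -82 0 8 | tail -1
python3 -m jog '[0,0,0.0015,-0.0002,0,0,0, 0,0,0.0015,-0.0002,0,0,0, 0,0,0,0,0,0,0]'
python3 plan.py -82 0 8 | tail -1
```

```text
t: 19.95
tool_pos: [0.5709, -0.2495, 0.1522]
tool_rot: [-2.534, -0.345, 0.107]
contact_force: [-3.9, 7.8, 12.2]
opening: 0.0105
low edge win mm [-78.4708  -0.682   -1.2461] up edge [69.8115 -0.4143 21.3878] tilt 8.678675314975495 F win [12.9051  1.6903  7.4154]
t: 20.32
tool_pos: [0.5715, -0.2516, 0.1513]
tool_rot: [-2.533, -0.345, 0.107]
contact_force: [-5.4, 9.8, 14.0]
opening: 0.0102
low edge win mm [-80.8172  -0.7264  -1.2224] up edge [67.4339 -0.3994 21.6141] tilt 8.756999783339921 F win [15.7879  2.6137  8.0874]
```

```bash
python3 -m jog '[0,0,0.002,-0.0002,0,0,0, 0,0,-0.0002,0.0013,-1,0,0, 0,0,-0.0002,0.0013,-1,0,0, 0,0,-0.0002,0.0013,-1,0,0, 0,0,0,0,0,0,0]'
python3 plan.py -82 0 0 | tail -1
```

```text
t: 20.95
tool_pos: [0.5713, -0.2507, 0.1474]
tool_rot: [-2.585, -0.352, 0.099]
contact_force: [-5.5, 9.0, 14.2]
opening: 0.0103
low edge win mm [-82.7653  -0.72    -1.3646] up edge [66.4913 -0.3793 13.5472] tilt 5.705339326784655 F win [15.2037  2.8726  8.5752]
```

```bash
python3 -m jog '[0,0,-0.0002,0.0013,-1,0,0, 0,0,-0.0002,0.0013,-1,0,0, 0,0,-0.0002,0.0013,-1,0,0, 0,0,0,0,0,0,0]'
python3 plan.py -82 0 0 | tail -1
python3 - <<'E'
from h import *; from station import ctrl
D=[ctrl.get_image(n)["image"] for n in("scene","side")]
a=cv2.resize(D[0][150:330,110:280],(400,424),interpolation=2);b=cv2.resize(D[1][220:410,290:480],(400,400),interpolation=2)
o=np.zeros((424,800,3),np.uint8);o[:,:400]=a;o[:400,400:]=b;cv2.imwrite("pics/c3.png",o)
E
```

```text
t: 21.45
tool_pos: [0.5706, -0.2483, 0.1441]
tool_rot: [-2.637, -0.359, 0.091]
contact_force: [-5.8, 10.2, 15.0]
opening: 0.0108
low edge win mm [-82.8076  -0.7324  -1.5383] up edge [67.0263 -0.4     5.5112] tilt 2.6937088998549874 F win [16.6506  2.8909  8.7519]
```

View pics/c3.png

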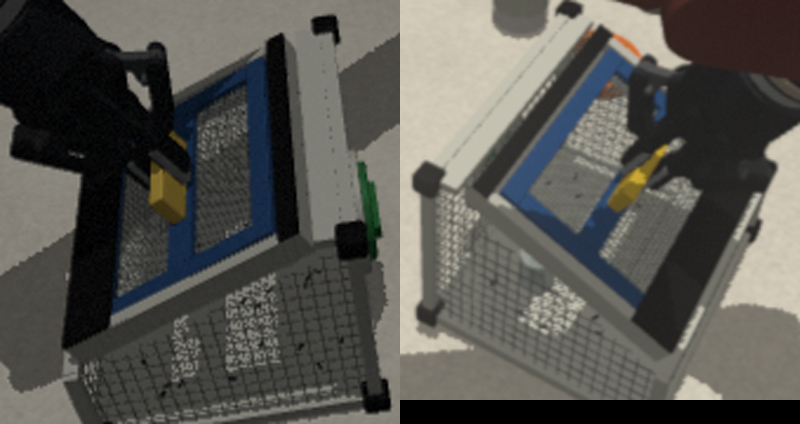

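The panel is nearly flat in the window, its low edge under the low lip and its upper edge just downslope of the upper lip. I'll finish lowering it.

```bash
python3 -m jog '[0,0,-0.0002,0.0013,-1,0,0, 0,0,-0.0002,0.0013,-1,0,0, 0,0,-0.0001,0.0008,-0.6,0,0, 0,0,0,0,0,0,0]'
python3 plan.py -82 0 0 | tail -1
```

```text
t: 22.05
tool_pos: [0.5702, -0.2468, 0.1417]
tool_rot: [-2.682, -0.365, 0.084]
contact_force: [-5.3, 8.1, 15.5]
opening: 0.0104
low edge win mm [-83.1276  -0.7329  -1.0224] up edge [66.872  -0.4309 -0.8473] tilt 0.06689175257386519 F win [14.8487  2.9452 10.1262]
```

```bash
python3 -m jog '[0,0,-0.002,-0.0003,0,0,0, 0,0,-0.002,-0.0002,0,0,0, 0,0,-0.002,0,0,0,0, 0,0,0,0,0,0,0]'
python3 plan.py -82 0 0 | tail -1
python3 -m jog '[0,0,-0.0015,0,0,0,0, 0,0,0,0,0,0,0, 0,0,0,0,0,0,0]'
python3 plan.py -82 0 0 | tail -1
```

```text
t: 22.55
tool_pos: [0.5696, -0.2445, 0.1428]
tool_rot: [-2.689, -0.363, 0.081]
contact_force: [0.1, -0.5, 7.6]
opening: 0.0105
low edge win mm [-80.5012  -0.6198  -0.5549] up edge [69.4966 -0.58   -1.3778] tilt -0.31429702727523406 F win [2.7538 0.0704 7.1555]
t: 22.92
tool_pos: [0.5693, -0.2434, 0.1434]
tool_rot: [-2.69, -0.363, 0.08]
contact_force: [0.3, -1.8, 7.4]
opening: 0.0106
low edge win mm [-79.3237  -0.6177  -0.4509] up edge [70.6735 -0.6082 -1.3574] tilt -0.34623712606698737 F win [1.4607 0.1643 7.4703]
```

```bash
python3 -m jog '[0,0,-0.0015,-0.001,0,0,0, 0,0,-0.0015,-0.0005,0,0,0, 0,0,0,0,0,0,0]'
python3 plan.py -82 0 0 | tail -1
python3 -m jog '[0,0,-0.0015,0,0,0,0, 0,0,0,0,0,0,0, 0,0,0,0,0,0,0]'
python3 plan.py -82 0 0 | tail -1
```

```text
t: 23.3
tool_pos: [0.5684, -0.2405, 0.1448]
tool_rot: [-2.689, -0.363, 0.082]
contact_force: [2.8, 2.2, 4.2]
opening: 0.0102
low edge win mm [-75.9687  -0.526   -0.5393] up edge [74.0295 -0.5285 -1.2728] tilt -0.28019221426039437 F win [ 3.0114 -3.2506  3.2392]
t: 23.68
tool_pos: [0.568, -0.2396, 0.1453]
tool_rot: [-2.689, -0.362, 0.082]
contact_force: [3.3, 3.5, 3.7]
opening: 0.01
low edge win mm [-74.785   -0.3209  -0.4602] up edge [75.2127 -0.3695 -1.2848] tilt -0.3150010640201121 F win [ 3.7981 -4.0845  2.2792]
```

```bash
python3 -m jog '[0,0,-0.001,0,0,0,0, 0,0,0,0,0,0,0]'
python3 plan.py -82 0 0 | tail -1
python3 -m jog '[0.5,0,0,0,0,0,0, 0.5,0,0,0,0,0,0, 0.5,0,0,0,0,0,0, 0.5,0,0,-0.01,0,0,0, 0.5,0,0,-0.03,0,0,0, 0.5,0,0,-0.05,0,0,0, 0.5,0,0,-0.05,0,0,0, 0.5,0,0,-0.04,0,0,0, 0.5,0,0,-0.02,0,0,0, 0.5,0,0,0,0,0,0]'
python3 snap.py w5; python3 - <<'E'
from h import *; from station import ctrl
D=[ctrl.get_image(n)["image"] for n in("scene","side","wrist")]
a=cv2.resize(D[0][160:320,130:280],(375,400),interpolation=2);b=cv2.resize(D[1][220:410,290:480],(400,400),interpolation=2)
o=np.zeros((400,775,3),np.uint8);o[:,:375]=a;o[:400,375:]=b;cv2.imwrite("pics/c4.png",o)
E
```

```text
t: 23.92
tool_pos: [0.5674, -0.2391, 0.1455]
tool_rot: [-2.69, -0.362, 0.083]
contact_force: [3.2, 2.0, 2.8]
opening: 0.0101
low edge win mm [-74.1957   0.1643  -0.4464] up edge [75.8014  0.0399 -1.3733] tilt -0.3540426325664114 F win [ 2.2083 -3.591   2.1113]
t: 25.18
tool_pos: [0.5906, -0.3206, 0.3301]
tool_rot: [-2.694, -0.362, 0.079]
contact_force: [0.7, 0.1, 0.4]
opening: 0.0428
25.175 [-0.70594944  0.33018549  1.17707701  0.25609116  1.98127284  0.65882651] [ 0.59055047 -0.32064163  0.33007781]
```

View pics/c4.png

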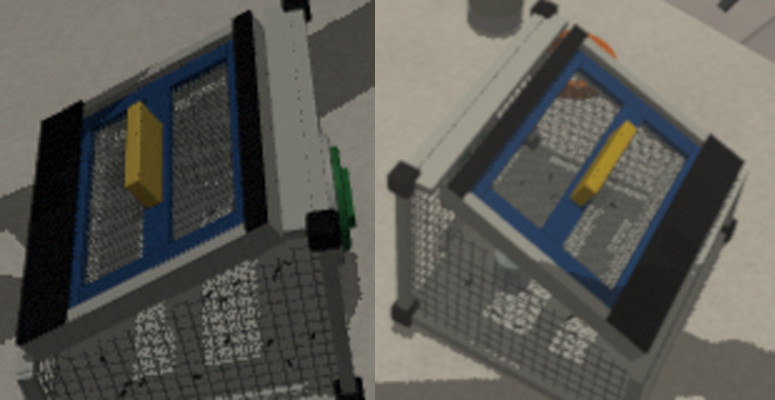

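View pics/w5.png

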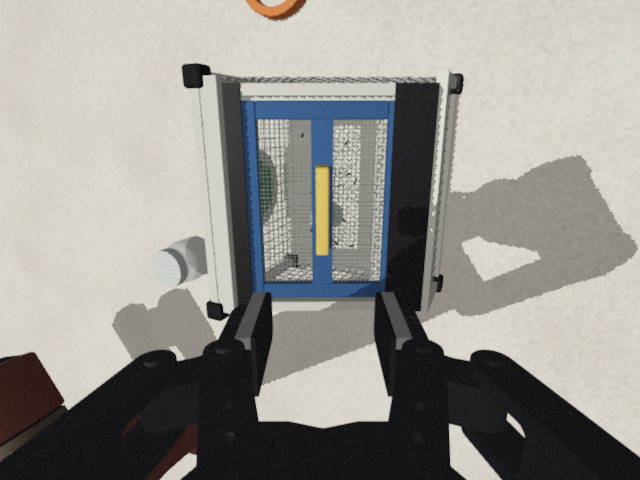

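```bash
python3 - <<'E'
from h import *; import pickle; from fit import Tw
np.set_printoptions(precision=1,suppress=True)
o,d=pickle.load(open("w5.pkl","rb"));c=cam(d,o);p=np.load("win.npy");M,O=Tw(p);O=O-M[:,2]*.0009
c2=(c[0],c[1]@M,c[1]@O+c[2])   # window -> cam
hsv=cv2.cvtColor(d["image"],cv2.COLOR_BGR2HSV);g=cv2.cvtColor(d["image"],6)
y=cv2.inRange(hsv,(18,100,60),(38,255,255));cs,_=cv2.findContours(y,0,1);ct=max(cs,key=cv2.contourArea)[:,0]
for z in(.034,):
    G=np.array([onz(c2,q,z)[:2]*1e3 for q in ct]);print("bar",cv2.minAreaRect(G.astype(np.float32)),G.min(0),G.max(0))
b=cv2.inRange(hsv,(100,90,30),(125,255,255))
k=g<38
for r in(130,160,190,270,285):
    L=[i for i in range(215,262) if k[r,i]];Rr=[i for i in range(375,445) if k[r,i]];B=np.where(b[r,235:400])[0]+235
    print(r,"uplip free",onz(c2,(max(L)+.5,r),.015)*1e3,onz(c2,(max(L)+.5,r),.012)*1e3,"lowlip free",onz(c2,(min(Rr)-.5,r),.015)*1e3,"blue vis",onz(c2,(B.min(),r),.008)[0]*1e3,onz(c2,(B.max(),r),.008)[0]*1e3)
q=np.where(b[:,322])[0];print("blue rows",q.min(),q.max(),onz(c2,(322,q.min()-.5),.008)*1e3,onz(c2,(322,q.max()+.5),.008)*1e3)
from station import ctrl
d=ctrl.get_image("scene");s=cam(d)
for t in["jar_center","bottle_center","tape_center"]:print(t,[(np.round(x["box"]),round(x["p"],2)) for x in ctrl.boxes_of(t,d)[:2]])
E
```

```text
bar ((-0.09612751007080078, -0.29839324951171875), (80.41194915771484, 10.972662925720215), 89.79303741455078) [ -5.4 -40.5] [ 5.5 39.9]Traceback (most recent call last):
  File "<stdin>", line 13, in <module>
ValueError: max() iterable argument is empty
```

```bash
python3 - <<'E'
from h import *; import pickle; from fit import Tw
np.set_printoptions(precision=1,suppress=True)
from station import ctrl
o=ctrl.get_obs();w=ctrl.get_image("wrist");c=cam(w,o);p=np.load("win.npy");M,O=Tw(p);O=O-M[:,2]*.0009;c2=(c[0],c[1]@M,c[1]@O+c[2])
b=cv2.inRange(cv2.cvtColor(w["image"],40),(100,90,30),(125,255,255))
for u in(258,322,380):
    q=np.where(b[:310,u])[0];print(u,q.min(),q.max(),onz(c2,(u,q.min()-.5),.008)*1e3,onz(c2,(u,q.max()+.5),.008)*1e3)
d=ctrl.get_image("scene")
for t in["jar_center","bottle_center","tape_center"]:print(t,[(np.round(x["box"]),round(x["p"],2)) for x in ctrl.boxes_of(t,d)[:2]])
print(o["t"],o["tool_pos"],o["contact_force"]); ctrl.finish_job()
E
```

```text
258 99 291 [ 56.2 -93.7   8. ] [65.7 88.7  8. ]
322 99 297 [  1.  -93.6   8. ] [ 1.2 95.5  8. ]
380 99 291 [-49.1 -93.6   8. ] [-57.3  89.    8. ]
jar_center [(array([346., 201.,  30.,  46.]), 0.93)]
bottle_center [(array([369., 361.,  47.,  98.]), 0.89)]
tape_center [(array([287., 384.,  57.,  62.]), 0.8)]
25.375 [ 0.6 -0.3  0.3] [-0.7 -0.6  0.2]
the job is handed in; nothing more can be done
```

I closed the cage with the larger panel, let go of it and handed the job in at about 25.4 s, with the gripper clear of everything. `finish_job()` gave no verdict.

**How it went:** I tucked the low edge under the low lip at about 12° of tilt. I then pushed the spring strip down to roughly 9 mm by my estimate, lowered the panel flat and let the spring take it up under the upper lip. The highest wrist forces I read were about 17 N along the slope and 10 N square to it.

**Last checks:**
- **Panel position:** the wrist camera put the grip bar at x -0.1 mm and y -0.3 mm in the window frame, 0.2° off the window's y axis. The panel's side edges lay at about y -93.6 and +95.5 mm. In the pictures the panel lies flat, with both long edges under the lips.
- **Bystanders:** the jar, bottle and tape boxes were within about 3 pixels of where they started. The wrist force was about zero.

**Weaker points:**
- **Strip travel:** I could not read the strip joint, so its travel comes only from the panel's pose and the force.
- **Flatness and height:** I had no direct measurement of the panel's tilt after release. The height rests on the apparent size of the bar and on where the ledge was felt. The ledge was about 0.9 mm lower than the camera fit gave.
- **Sideways force:** a push of 3 to 4 N showed just before release, probably a side guide rubbing.
- **Extra grasps:** I gripped the panel three times. The first time I let go to look at the cage from above, and the second grip was too high.
- **Failed check:** the script comparing the panel with the lip edges in the final wrist picture crashed. I replaced it with the edge positions above.

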